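Hold a thickness probe square on its reference tile

ROBOT

A 7-joint arm with a two-finger parallel gripper is mounted at the origin on the work surface; the furniture and walls round the work are solid. World frame = base frame: x ahead of the robot, y to its left, z up, the work surface at z = 0. Lengths are in m, angles in rad, forces in N, time in s.
With the tool pointing down it reaches from about 0.425 to 0.8 m from the base axis. Payload 8.3 kg.
Tool frame: the origin (TCP) lies on the mounting face of the last link; the fingertips stand 173 mm ahead of it and the grasp point (between the pads) lies 155 mm ahead of it; z points along the fingers, y is the line along which they close (so a half turn about z gives the same grasp; the last joint's range is limited). The gripper opens to 85 mm and grips with 20 to 120 N. Pads are 22 mm wide; open, the fingers measure 114 mm over their backs; the gripper's body (76 mm by 85 mm) begins 54 mm behind the grasp point. The pads swing forward as they close: fully open they stand 13 mm farther back than shut.
Start: joints at [-0.063, 0.383, 0.016, 1.37, -0.006, 1.388, -0.046], TCP at [0.625, 0, 0.405] pointing down, gripper open.
Joint ranges: [-2.95, 2.95], [-0.25, 2.06], [-1.52, 1.56], [0.18, 2.33], [-1.44, 4.58], [0.02, 2.06], [-3.01, 3.01]. Speed limits (rad/s): [2.39, 2.39, 3.01, 3.01, 3.14, 3.14, 3.14].

INTERFACE

Orientations are given as a 3x3 rotation matrix whose columns are the frame's x, y, z axes.
In Python, from workcell import manip gives the robot as it stands.
- The arm moves only by the tool carry_out, never from a script. Its arguments are lists of equal length, an entry for each row: "jaw": the opening, from -1 (shut) to 1 (fully open); "linear": the shift along the tool's x, y, z in mm, a list of three; "delta_rot": the turn, a rotation vector about the tool's x, y, z in rad, a list of three. A call has 1 to 12 rows; each row shifts and turns the commanded pose from where the row before left it, along the tool's axes as they then stand; what a row does not reach is not made up. A row lasts 1/10 s, in which the tool goes at most 50 mm and 8.59 degrees, less where a joint would pass 70% of its speed; a pose out of reach is approached as far as the arm can. A call is refused whole if a number of a shift passes 50 or a number of a turn 0.15, either way. A call with a gripper value outside its range is refused whole. The fingers move at their own pace and stop on an object; the grip force is fixed at half the most. Time passes only in rows, so rows that do not move let the fingers close. It gives the time, the measured TCP pose, the force, the opening and the grip force at its end, in the units of the state.
- manip.observe(): the state, without advancing time (a new reading comes with each control period).
- manip.snapshot(name): name is "scene" or "side" or "wrist"; returns the picture (420x560x3 uint8, red, green, blue); there is no depth.
- manip.get_calibration(name): a dict with "fx", "fy", "cx", "cy" (pixels), "rvec" (rotation vector, rad) and "tvec" (3), from world to camera coordinates, as OpenCV has them. Camera axes: x right, y down, z forward; pixel columns grow to the right and rows downward; lengths in m; the calibration is good to about 2 mm. A picture is of the moment at which its call begins: read the wrist's pose just before it. get_calibration takes no time and is no camera call; for the wrist camera it gives the pose at the moment of the call.
- manip.hand_in(): hands the job in; it is judged then, once.
The state is a dict: "t": time; "qpos": joint angles; "qvel": joint speeds; "joint_torque": joint torques, N m; "ee_pos": TCP position; "eef_rot": TCP orientation; "ft_force": force on the tool from outside, world axes, zero at the start; "torque": the same for the moment, N m; "gripper_width": finger opening in m; "finger_force": force on a finger pad.
Only numpy, scipy, OpenCV 4.12 (cv2) and the standard library are available. Lean on these libraries where they do the work, as an engineer would, in place of code of your own. Each camera call takes 0.05 s, during which the arm holds its last target. There are 200 camera calls.

TASK

Check the thickness probe on its reference tile: first draw the black spring-loaded shutter of the sloped stand fully open, to its stop, by its orange tab; it stays there. Then lift the blue probe out of its grey holder block and hold its brass tip inside the red ring on the white tile, square to the sloping tile, pressed lightly so that the sprung tip goes in about halfway and never bottoms out. Finish while still holding the probe there, steady, and leave the beaker, timer and tape roll alone.

Things in the scene. Friction and masses are not known exactly. Their poses are not given: they have to be found in the camera images.
- stand: grey wedge-shaped stand, fixed, 120 (x) x 190 (y) mm, its top sloping 0.35 rad (20 degrees) up toward its own +x (far) side: 23 mm high at the near edge, 45 mm in the middle, 67 mm at the far edge. Origin under its middle on the worktop, z up. Aluminium rails (standing 11 mm above the slope) run along its y at both edges of the slope; a shutter slides along y between them.
- tile: white square reference tile, 60 x 62 x 5 mm, fixed on the slope 42 mm to the -y side of the stand's middle, hidden under the shutter until that is opened. Origin at the middle of its underside, on the slope; z is the normal of the slope (leans 0.35 rad toward the stand's -x), y runs along the shutter's travel, x up the slope.
- spot (a point): the marked spot: centre of the tile's top face, a red dot in a red ring (ring 16 mm inside, 21 mm outside diameter). Axes as tile.
- shutter (a joint): slide of the black shutter plate (74 x 70 mm, its top 10 mm above the slope) along the tile's +y: 0 = closed over the tile, 0.075 m = fully open at its stop. A weak return spring (1.5 N at most) and 3 N of friction resist; the friction holds it where it is left.
- shutter_tab (a point): grip point in the shutter's orange tab, 26 mm above the slope, on the slope's normal through the middle of the shutter; axes as tile. The tab is 26 mm (x) by 12 mm (y, the travel direction) and stands on the shutter plate from 10 to 35 mm above the slope; it moves with the shutter, and in the closed position it stands right above the spot.
- holder: grey holder block, fixed, 76 x 76 x 60 mm with a 20 mm hole right through from the top; origin under its middle on the worktop, z up.
- probe: cordless thickness probe, 0.13 kg, standing upright in the holder: blue square handle 24 x 24 x 76 mm (flats across its own x and y), below it a steel nose 16 mm in diameter and 38 mm long, and the brass sprung tip, 6 mm in diameter, which stands out a further 12 mm. Origin at the middle of the handle's underside, which rests on the holder's top; z points up the handle, away from the tip.
- probe_tip (a point): end of the probe's brass tip, 50 mm below the probe's origin along its -z when the tip is out.
- plunger (a joint): how far the sprung tip is pushed into the nose: 0 = fully out, 0.010 m = bottomed. Needs 1 N to start and 4.5 N when bottomed (350 N/m).
- beaker: empty clear beaker, 70 x 77 x 86 mm, standing loose near the work; origin at the middle of its underside. Leave alone.
- timer: small white timer, 62 x 62 x 16 mm, loose on the worktop; origin at the middle of its underside. Leave alone.
- tape_roll: green tape roll, 66 mm across, 19 mm high, loose on the worktop; origin at the middle of its underside. Leave alone.

How it is judged:
By the outcome, as a careful person would: the job done as asked, in the order asked, and still so for the second after the job is handed in, while the arm keeps its last pose, push and grip.
It also fails if it takes over 54 s, if anything falls off the work surface, if the arm or the gripper's body presses on something with over 40 N, if the wrist force passes 120 N, or if a joint passes its speed limit or range.

## Working session

There is one attempt and no reset: what is moved stays moved. The work goes in short steps, Python scripts to look and compute and a tool call to move; the robot and the scene stay as the last step left them, time stands still between calls to the robot, and variables do not carry over. Pictures are saved under pics/ and viewed, at most 10 in all, crops included, and the job is handed in when it is done.

Besides the shell and the picture viewer there is one more tool, called after ">>>" as name(argument=value, ...) on one line, values as JSON. carry_out: Moves the arm, as the interface text tells. Its arguments: {"type":"object","properties":{"jaw":{"type":"array","items":{"type":"number"}},"linear":{"type":"array","items":{"type":"array","items":{"type":"number"}}},"delta_rot":{"type":"array","items":{"type":"array","items":{"type":"number"}}}},"required":["jaw","linear","delta_rot"]}

```bash
mkdir -p pics; python3 - <<'E'
from workcell import manip
import cv2,numpy as np
s=manip.observe();print({k:np.round(v,3).tolist() for k,v in s.items()})
a=manip.snapshot("scene");b=manip.snapshot("side")
for n,i in(("scene",a),("side",b)):
    cv2.imwrite(f"pics/{n}0.png",i[:,:,::-1]);print(n,manip.get_calibration(n))
cv2.imwrite("pics/w0.png",manip.snapshot("wrist")[:,:,::-1]);print(manip.get_calibration("wrist"))
E
```

```text
{'t': 0.0, 'qpos': [-0.063, 0.384, 0.016, 1.371, -0.006, 1.388, -0.047], 'qvel': [-0.0, -0.002, -0.001, -0.001, -0.0, -0.002, -0.0], 'joint_torque': [-0.0, -62.759, 0.844, -37.183, 0.017, 0.014, -0.0], 'ee_pos': [0.625, 0.0, 0.404], 'eef_rot': [[-0.0, 1.0, -0.002], [1.0, 0.0, -0.0], [-0.0, -0.002, -1.0]], 'ft_force': [0.193, -0.473, 0.548], 'torque': [-0.006, -0.019, -0.045], 'finger_force': 0.0, 'gripper_width': 0.086}
scene {'fx': 399.1324318267694, 'fy': 399.1324318267694, 'cx': 278.8144405051743, 'cy': 205.20523390793653, 'rvec': array([ 2.14440514, -0.90492665,  0.42086449]), 'tvec': array([-0.44657815,  0.232839  ,  0.96845279])}
side {'fx': 404.6985014041199, 'fy': 404.6985014041199, 'cx': 284.95404273487827, 'cy': 210.37971028715964, 'rvec': array([ 0.2534343 , -2.60316946,  1.59539442]), 'tvec': array([0.5045801 , 0.17112572, 0.91835896])}
{'fx': 306.7679692401898, 'fy': 306.7679692401898, 'cx': 278.67550673402474, 'cy': 210.4113006170185, 'rvec': array([-2.86125582e+00, -6.34432097e-04,  1.90610502e-03]), 'tvec': array([-0.62402207, -0.03710964,  0.37852   ])}
```

View pics/scene0.png

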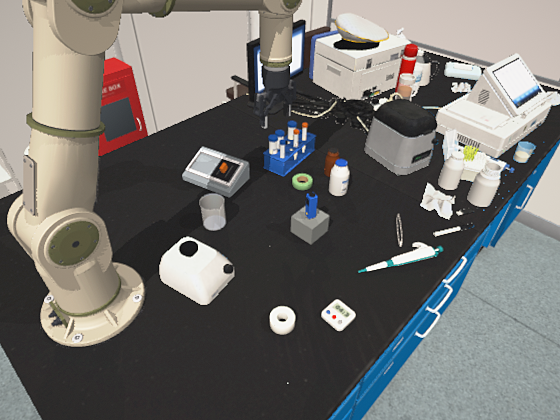

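View pics/side0.png

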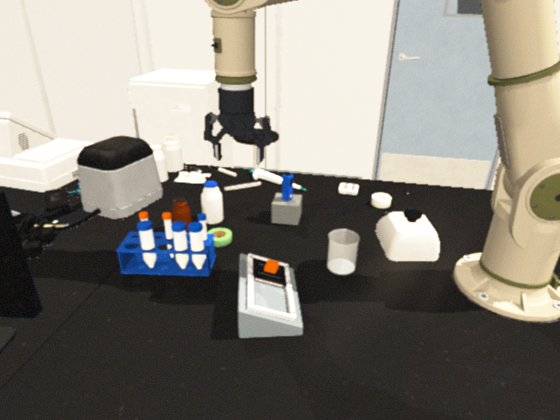

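View pics/w0.png

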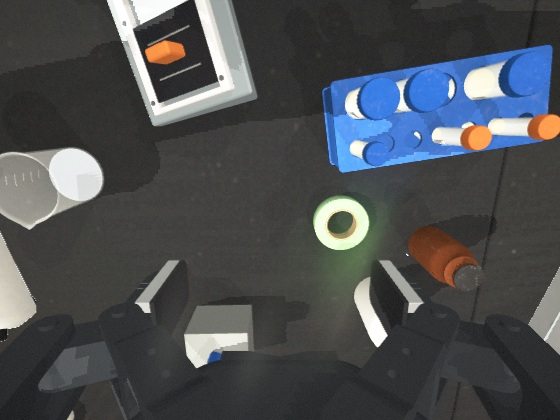

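```bash
cat > h.py <<'E'
from workcell import manip
import cv2,numpy as np
from scipy.optimize import least_squares
from scipy.spatial.transform import Rotation as Ro
def cal(n):
    c=manip.get_calibration(n);return c
def proj(P,c):
    K=np.array([[c['fx'],0,c['cx']],[0,c['fy'],c['cy']],[0,0,1]])
    return cv2.projectPoints(np.array(P,float).reshape(-1,1,3),c['rvec'],c['tvec'],K,None)[0].reshape(-1,2)
def hit(uv,c,z):
    R=cv2.Rodrigues(np.array(c['rvec']))[0];o=-R.T@c['tvec']
    d=R.T@np.array([(uv[0]-c['cx'])/c['fx'],(uv[1]-c['cy'])/c['fy'],1]);return o+d*(z-o[2])/d[2]
def tri(obs):
    f=lambda p:np.concatenate([proj(p,c)[0]-uv for uv,c in obs])
    r=least_squares(f,[.6,.1,.05]);return r.x,np.abs(r.fun).max()
E
python3 - <<'E'
from h import *
w,s,d=cal("wrist"),cal("scene"),cal("side")
print("cam",-cv2.Rodrigues(w['rvec'])[0].T@w['tvec'])
print("tab",tri([((165,52),w),((272,267),d),((225,168),s)]))
print("tab2",tri([((165,52),w),((272,267),d)]))
print("probe top",tri([((287,176),d),((312,195),s)]))
print("holder top corners wrist",[hit(p,w,.06) for p in((193,308),(252,306),(253,347),(186,343))])
print("beaker",hit((343,270),d,0),hit((212,228),s,0), "tape",hit((341,223),w,.02))
W=cv2.imread("pics/w0.png");D=cv2.imread("pics/side0.png");S=cv2.imread("pics/scene0.png")
z=lambda I,x,y,w,h,k:cv2.resize(I[y:y+h,x:x+w],None,fx=k,fy=k,interpolation=cv2.INTER_CUBIC)
o=np.zeros((600,800,3),np.uint8)
o[:300,:400]=z(W,90,0,200,150,2)
o[:300,400:]=z(D,230,245,80,60,5)   # side: stand upper part
o[300:,:400]=z(D,255,165,80,60,5)
o[300:,400:]=z(S,280,185,80,60,5)
cv2.imwrite("pics/c1.png",o)
E
```

```text
cam [0.6245157  0.06922384 0.37315716]
tab (array([0.52033107, 0.13024204, 0.06446414]), np.float64(1.8564157639077905))
tab2 (array([0.52004704, 0.13051023, 0.06438672]), np.float64(0.846940140041454))
probe top (array([ 0.54939579, -0.2118849 ,  0.13276905]), np.float64(0.13861582651534832))
holder top corners wrist [array([ 0.52390632, -0.13981336,  0.06      ]), array([ 0.59300462, -0.13705894,  0.06      ]), array([ 0.59286333, -0.19417893,  0.06      ]), array([ 0.51165522, -0.18849693,  0.06      ])]
beaker [0.3700602  0.01638167 0.        ] [ 3.58558772e-01 -4.11689478e-03  1.11022302e-16] tape [ 0.69959671 -0.0482848   0.02      ]
```

View pics/c1.png

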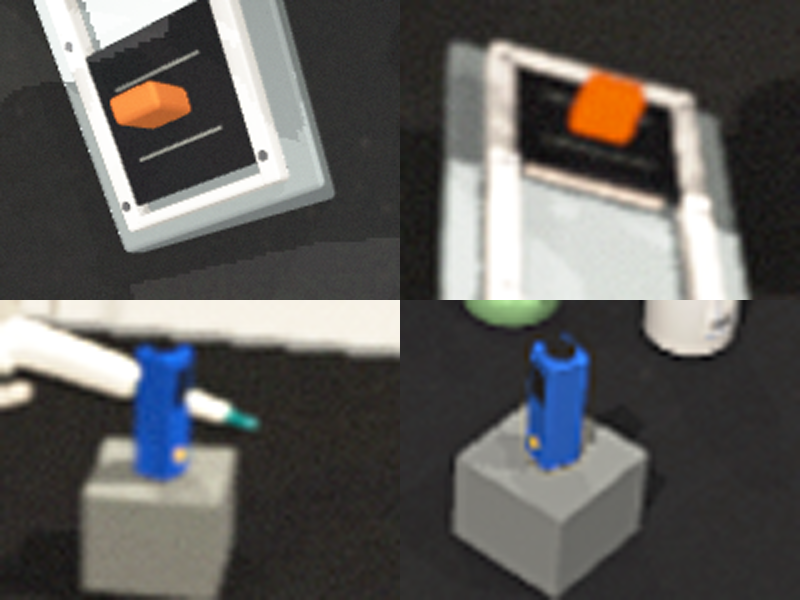

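Wrist crop: stand with its shutter at the −y end (tab at px ~165,52; stand yawed about +15°). Side and scene crops: probe upright in the holder. The tab triangulates to z 0.064, which matches the given geometry. I'll move the wrist camera over the stand.

>>> carry_out(jaw=[1,1,1,1,1,0.2], linear=[[40,-22,5],[40,-23,5],[40,-22,10],[40,-23,10],[0,0,0],[0,0,0]], delta_rot=[[0,0,0],[0,0,0],[0,0,0],[0,0,0],[0,0,0],[0,0,0]])

```text
t: 0.75
ee_pos: [0.5343, 0.1613, 0.3744]
eef_rot: [[-0.003, 1.0, -0.001], [1.0, 0.003, -0.0], [-0.0, -0.001, -1.0]]
ft_force: [0.5, -1.2, -0.2]
gripper_width: 0.0731
finger_force: 0.0
```

```bash
python3 - <<'E'
from h import *
c=cal("wrist");i=manip.snapshot("wrist")[:,:,::-1];cv2.imwrite("pics/w1.png",i)
import pickle;pickle.dump(c,open("w1.pkl","wb"))
s=manip.observe();print(s['ee_pos'],s['qpos'],s['ft_force'],s['t'])
cv2.imwrite("pics/w1z.png",cv2.resize(i,(800,600),interpolation=cv2.INTER_CUBIC))
E
```

```text
[0.53506036 0.15975933 0.37463079] [-0.28271645  0.25899727 -0.07828399  1.60140391  0.02140017  1.28233368
 -0.36416394] [-0.50264535 -0.94600334  0.40722535] 0.8
```

View pics/w1z.png

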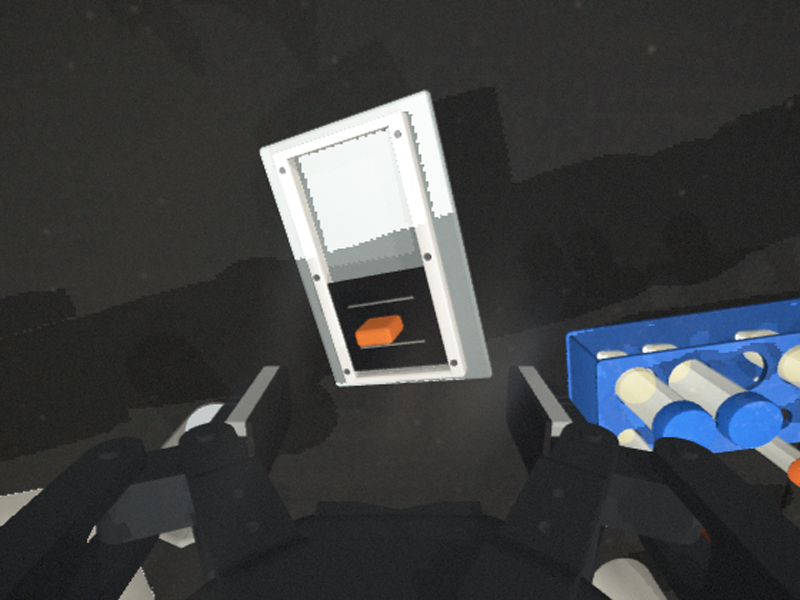

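Wrist view (×1.43 zoom): stand top corners at (261,150), (429,91), (492,377), (338,386). The tab is around (380,330) and the shutter's +y edge runs from (328,283) to (424,267).

```bash
cat >> h.py <<'E'
A=.35
Rs=Ro.from_euler('y',-A).as_matrix()  # slope frame in stand: x up slope
def slope(x,y,n): return np.array([0,0,.045])+Rs@np.array([x,y,n])
def T(p,P): return np.array([p[0],p[1],0])+(Ro.from_euler('z',p[2]).as_matrix()@np.array(P,float).reshape(-1,3).T).T
E
python3 - <<'E'
from h import *
import pickle
c=pickle.load(open("w1.pkl","rb"))
print("normal",Rs[:,2])
k=1/1.42857
P=[(-.06,.095,.023),(.06,.095,.067),(.06,-.095,.067),(-.06,-.095,.023)]
uv=np.array([(261,150),(429,91),(492,377),(338,386)])*k
f=lambda p:(proj(T(p,P),c)-uv).ravel()
r=least_squares(f,[.53,.17,.25]);print(r.x,r.fun.round(1))
# z-free variant
g=lambda p:(proj(T(p,P)+[0,0,p[3]],c)-uv).ravel()
r2=least_squares(g,[.53,.17,.25,0]);print(r2.x,r2.fun.round(1))
# orange mask centroid vs model tab box silhouette centroid
def box(y):return [slope(sx*.013,-.042+y+sy*.006,n) for sx in(-1,1) for sy in(-1,1) for n in(.010,.035)]
def cen(p,y,c):
    h=cv2.convexHull(proj(T(p,box(y)),c).astype(np.float32));m=cv2.moments(h);return np.array([m['m10'],m['m01']])/m['m00'],m['m00']
for n,cc in(("w1",c),("side0",cal("side")),("scene0",cal("scene"))):
    I=cv2.imread(f"pics/{n}.png").astype(int);B,G,R=I[...,0],I[...,1],I[...,2]
    m=((R>130)&(R-B>90)&(R-G>60)).astype(np.uint8)
    N,L,S,C=cv2.connectedComponentsWithStats(m)
    e,a=cen(r.x,0,cc)
    j=min(range(1,N),key=lambda q:np.hypot(*(C[q]-e))+(1e3 if S[q,4]<15 else 0));print(n,"seen",C[j],S[j,4],"model",e,a)
tab=T(r.x,slope(0,-.042,.026));spot=T(r.x,slope(0,-.042,.005));print("tab",tab,"spot",spot)
E
```

```text
normal [-0.34289781 -0.          0.93937271]
[0.5183402  0.17071971 0.25835781] [-2.4 -0.9  1.2 -1.4  1.6  1.7 -0.7  2.1]
[ 0.51819992  0.17026485  0.2582861  -0.00601249] [-0.7 -0.1  0.5  0.5  0.2 -0.5 -0.1  0.1]
w1 seen [265.09487666 231.30929791] 527 model [265.78134722 233.19709084] 657.0920484410599
side0 seen [271.14285714 265.9702381 ] 168 model [270.68361759 265.83513558] 173.21233599074185
scene0 seen [223.15384615 167.21153846] 52 model [223.81249794 167.25995581] 68.28027907421347
tab [[0.52045146 0.12783584 0.06942369]] spot [[0.52741333 0.12967561 0.04969686]]
```

```bash
cat >> h.py <<'E'
ST=np.array([.5183,.1705,.2583])
Rw=Ro.from_euler('z',ST[2]).as_matrix()
Rt=Rw@Rs@np.array([[0,1,0],[1,0,0],[0,0,-1.]])  # tool: x=+y slope, y=upslope, z=-normal
def plan(Pt,R):
    s=manip.observe();C=np.array(s['eef_rot']);p=np.array(s['ee_pos'])
    rv=Ro.from_matrix(C.T@R).as_rotvec();print("t",s['t'],"rotvec",rv.round(4),"shift in cur axes mm",(C.T@(Pt-p)*1e3).round(1),"in target axes",(R.T@(Pt-p)*1e3).round(1),"F",np.round(s['ft_force'],1),"w",s['gripper_width'],"q",np.round(s['qpos'],2))
E
python3 - <<'E'
from h import *
plan(T(ST,slope(0,-.042,.185))[0],Rt)
E
```

```text
t 0.8 rotvec [-0.3483  0.0457 -0.2552] shift in cur axes mm [-46.  -67.4 155.9] in target axes [ -27.3 -125.7  120. ] F [-0.5 -0.9  0.4] w 0.06607786602925646 q [-0.28  0.26 -0.08  1.6   0.02  1.28 -0.36]
```

>>> carry_out(jaw=[0.05,0.05,0.05,0.05,0.05,0.05,0.05,0.05,0.05], linear=[[0,0,0],[0,0,0],[0,0,0],[0,0,0],[-9,-42,20],[-9,-42,20],[-9,-42,20],[0,0,10],[0,0,0]], delta_rot=[[-0.0871,0.0114,-0.0638],[-0.0871,0.0114,-0.0638],[-0.0871,0.0114,-0.0638],[-0.0871,0.0114,-0.0638],[0,0,0],[0,0,0],[0,0,0],[0,0,0],[0,0,0]])

```text
t: 1.7
ee_pos: [0.4503, 0.1078, 0.2641]
eef_rot: [[-0.252, 0.91, 0.329], [0.968, 0.237, 0.086], [-0.0, 0.34, -0.94]]
ft_force: [0.2, -0.1, 0.2]
gripper_width: 0.0448
finger_force: 0.0
```

```bash
python3 - <<'E'
from h import *
plan(T(ST,slope(0,-.042,.185))[0],Rt)
E
```

```text
t 1.7 rotvec [-0.003   0.0013 -0.0037] shift in cur axes mm [ 1.3  1.8 48.9] in target axes [ 1.2  1.7 48.9] F [ 0.2 -0.1  0.2] w 0.04476324467090136 q [-0.22  0.05 -0.1   2.14  0.04  0.61 -0.09]
```

>>> carry_out(jaw=[0.05,0.05,0.05,-1,-1,-1,-1,-1], linear=[[1.2,1.7,20],[0,0,19],[0,0,10],[0,0,0],[0,0,0],[0,0,0],[0,0,0],[0,0,0]], delta_rot=[[-0.003,0.001,-0.004],[0,0,0],[0,0,0],[0,0,0],[0,0,0],[0,0,0],[0,0,0],[0,0,0]])

```text
t: 2.5
ee_pos: [0.4674, 0.1152, 0.2199]
eef_rot: [[-0.258, 0.907, 0.332], [0.966, 0.243, 0.088], [-0.0, 0.343, -0.939]]
ft_force: [-5.5, -2.6, -4.2]
gripper_width: 0.0247
finger_force: 59.6
```

```bash
python3 - <<'E'
from h import *
s=manip.observe();print(s['finger_force'],s['torque'])
plan(T(ST,slope(0,-.042,.185))[0],Rt)
E
```

```text
59.64347183704376 [-0.68738715  1.72441975 -0.00585603]
t 2.5 rotvec [ 0.0003 -0.0007  0.0031] shift in cur axes mm [-1.5 -0.5  1. ] in target axes [-1.5 -0.5  1. ] F [-5.5 -2.6 -4.2] w 0.024711341069213615 q [-0.23  0.16 -0.1   2.14  0.07  0.49 -0.11]
```

>>> carry_out(jaw=[-1,-1,-1,-1,-1,-1,-1,-1], linear=[[8,-0.5,0],[12,0,0],[12,0,0],[12,0,0],[12,0,0],[10,0,0],[6,0,0],[0,0,0]], delta_rot=[[0,0,0],[0,0,0],[0,0,0],[0,0,0],[0,0,0],[0,0,0],[0,0,0],[0,0,0]])

```text
t: 3.3
ee_pos: [0.4485, 0.1854, 0.2198]
eef_rot: [[-0.259, 0.907, 0.333], [0.966, 0.244, 0.089], [-0.0, 0.344, -0.939]]
ft_force: [-5.3, -1.5, -4.5]
gripper_width: 0.0245
finger_force: 59.6
```

```bash
python3 - <<'E'
from h import *
s=manip.observe();print("Ft",np.array(s['eef_rot']).T@s['ft_force'])
plan(T(ST,slope(0,-.042+.075,.185))[0],Rt)
E
```

```text
Ft [-0.03909721 -6.67124695  2.33780917]
t 3.3 rotvec [ 0.0015 -0.0011  0.004 ] shift in cur axes mm [ 0.8 -0.1  1.1] in target axes [ 0.8 -0.1  1.1] F [-5.3 -1.5 -4.5] w 0.024497350326044352 q [-0.38  0.17 -0.11  2.13  0.2   0.51 -0.39]
```

>>> carry_out(jaw=[-1,-1,-1,-1,-1], linear=[[2,0,0],[2,0,0],[1,0,0],[1,0,0],[0,0,0]], delta_rot=[[0,0,0],[0,0,0],[0,0,0],[0,0,0],[0,0,0]])

```text
t: 3.8
ee_pos: [0.4479, 0.1878, 0.2199]
eef_rot: [[-0.255, 0.908, 0.333], [0.967, 0.24, 0.085], [-0.003, 0.344, -0.939]]
ft_force: [-3.1, -13.1, -0.2]
gripper_width: 0.0245
finger_force: 60.2
```

```bash
python3 - <<'E'
from h import *
s=manip.observe();print("Ft",np.array(s['eef_rot']).T@s['ft_force'])
plan(T(ST,slope(0,-.042+.075,.185))[0],Rt)
E
```

```text
Ft [-11.90100871  -6.05773143  -2.00287299]
t 3.8 rotvec [0.0008 0.003  0.0002] shift in cur axes mm [-1.7 -0.2  1.1] in target axes [-1.7 -0.2  1.1] F [ -3.1 -13.1  -0.2] w 0.024526284851450437 q [-0.39  0.17 -0.11  2.12  0.21  0.51 -0.41]
```

>>> carry_out(jaw=[0.1,0.1,0.1,0.1,0.1,0.1,0.1], linear=[[-2,0,0],[0,0,0],[0,0,0],[0,0,-20],[0,0,-30],[0,0,-40],[0,0,-40]], delta_rot=[[0,0,0],[0,0,0],[0,0,0],[0,0,0],[0,0,0],[0,0,0],[0,0,0]])

```text
t: 4.5
ee_pos: [0.4041, 0.1779, 0.3438]
eef_rot: [[-0.26, 0.906, 0.335], [0.966, 0.244, 0.091], [0.001, 0.347, -0.938]]
ft_force: [1.4, 0.1, 0.7]
gripper_width: 0.0472
finger_force: 0.0
```

```bash
python3 - <<'E'
from h import *
R=np.array([[0,1,0],[1,0,0],[0,0,-1.]])
plan(np.array([.55,-.20,.40]),R)
# check shutter from side
i=manip.snapshot("side")[:,:,::-1];cv2.imwrite("pics/side1.png",i)
d=cal("side")
def box(y):return [slope(sx*.013,-.042+y+sy*.006,n) for sx in(-1,1) for sy in(-1,1) for n in(.010,.035)]
I=i.astype(int);m=((I[...,2]>130)&(I[...,2]-I[...,0]>90)&(I[...,2]-I[...,1]>60)).astype(np.uint8)
N,L,S,C=cv2.connectedComponentsWithStats(m);print([(C[j].round(1),S[j,4]) for j in range(1,N) if S[j,4]>40])
for y in(.07,.075):
  h=cv2.convexHull(proj(T(ST,box(y)),d).astype(np.float32));M=cv2.moments(h);print(M['m10']/M['m00'],M['m01']/M['m00'])
E
```

```text
t 4.5 rotvec [ 0.3522 -0.0473  0.2604] shift in cur axes mm [-402.8   59.5  -38.2] in target axes [-377.9  145.9  -56.2] F [1.4 0.1 0.7] w 0.0471672281029693 q [-0.38 -0.09 -0.14  2.08  0.1   0.81 -0.31]
[(array([143.2, 214.5]), np.int32(80)), (array([166.6, 215.4]), np.int32(80)), (array([272.9, 288.4]), np.int32(189))]
272.33674702572006 286.38200640009626
272.4615580087428 287.97777306753534
```

>>> carry_out(jaw=[0.1,0.1,0.1,0.1,0.3,0.3,0.3,0.3,0.3,0.3,0.3,0.3], linear=[[0,0,0],[0,0,0],[0,0,0],[0,0,0],[-47,18,-7],[-47,18,-7],[-47,18,-7],[-47,18,-7],[-47,18,-7],[-47,18,-7],[-47,18,-7],[-47,18,-7]], delta_rot=[[0.088,-0.0118,0.0651],[0.088,-0.0118,0.0651],[0.088,-0.0118,0.0651],[0.088,-0.0118,0.0651],[0,0,0],[0,0,0],[0,0,0],[0,0,0],[0,0,0],[0,0,0],[0,0,0],[0,0,0]])

```text
t: 5.75
ee_pos: [0.5469, -0.1941, 0.3984]
eef_rot: [[-0.0, 1.0, 0.002], [1.0, 0.0, -0.001], [-0.001, 0.002, -1.0]]
ft_force: [1.6, 0.3, 1.2]
gripper_width: 0.0553
finger_force: 0.0
```

>>> carry_out(jaw=[0.3,0.3], linear=[[0,0,0],[0,0,0]], delta_rot=[[0,0,0],[0,0,0]])

```text
t: 5.95
ee_pos: [0.5464, -0.1936, 0.3974]
eef_rot: [[0.003, 1.0, 0.0], [1.0, -0.003, -0.001], [-0.001, 0.0, -1.0]]
ft_force: [-0.2, 1.0, -0.4]
gripper_width: 0.0556
finger_force: 0.0
```

```bash
python3 - <<'E'
from h import *
import pickle
R=np.array([[0,1,0],[1,0,0],[0,0,-1.]])
plan(np.array([.55,-.20,.40]),R)
c=cal("wrist");i=manip.snapshot("wrist")[:,:,::-1];cv2.imwrite("pics/w2.png",i);pickle.dump(c,open("w2.pkl","wb"))
u=proj([.549,-.212,.1],c)[0];print(u)
x,y=int(u[0]-100),int(u[1]-75);print(x,y)
x,y=max(x,0),max(y,0)
cv2.imwrite("pics/w2z.png",cv2.resize(i[y:y+150,x:x+200],None,fx=4,fy=4,interpolation=cv2.INTER_CUBIC))
E
```

```text
t 5.95 rotvec [ 0.0003  0.0011 -0.0031] shift in cur axes mm [-6.4  3.6 -2.6] in target axes [-6.4  3.6 -2.6] F [-0.2  1.  -0.4] w 0.05562456813528652 q [ 0.09  0.29  0.24  1.52 -0.07  1.34  0.34]
[281.76848381 221.34469795]
181 146
```

View pics/w2z.png

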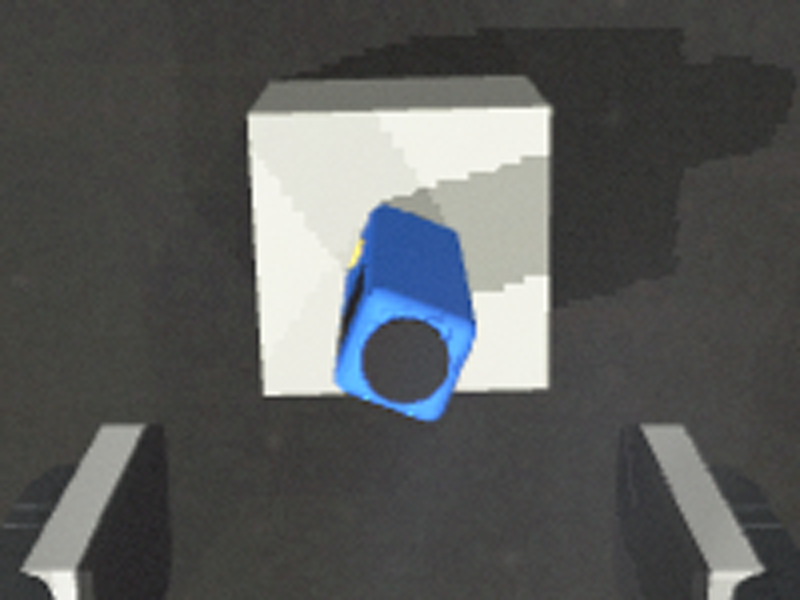

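Zoomed wrist view (origin 181,146, ×4): handle top corners at (378,288), (474,325), (438,420), (336,383), base edge (378,205)–(460,232), and holder top corners at (248,113), (551,108), (549,387), (264,396).

```bash
python3 - <<'E'
from h import *
import pickle
c=pickle.load(open("w2.pkl","rb"))
q=lambda L:np.array(L)/4+[181,146]
P=[hit(u,c,.136) for u in q([(378,288),(474,325),(438,420),(336,383)])]
P=np.array(P);print(P.round(4),P.mean(0)); print([np.degrees(np.arctan2(*(P[b]-P[a])[[1,0]])) for a,b in((0,1),(3,2),(1,2),(0,3))])
B=np.array([hit(u,c,.06) for u in q([(378,205),(460,232)])]);print(B,np.degrees(np.arctan2(*(B[1]-B[0])[[1,0]])))
H=np.array([hit(u,c,.06) for u in q([(248,113),(551,108),(549,387),(264,396)])]);print(H,H.mean(0))
def g(p):
    h=.012;X=[(-h,h,.136),(h,h,.136),(h,-h,.136),(-h,-h,.136),(-h,h,.06),(h,h,.06)]
    return (proj(T(p,X),c)-q([(378,288),(474,325),(438,420),(336,383),(378,205),(460,232)])).ravel()
r=least_squares(g,[.55,-.21,-.3]);print(r.x,r.fun.round(1))
y=r.x[2];Rg=np.array([[-np.sin(y),np.cos(y),0],[np.cos(y),np.sin(y),0],[0,0,-1.]])
plan(np.array([r.x[0],r.x[1],.102+.155]),Rg)
E
```

```text
[[ 0.5437 -0.1974  0.136 ]
 [ 0.5627 -0.2052  0.136 ]
 [ 0.5557 -0.2256  0.136 ]
 [ 0.5351 -0.2174  0.136 ]] [ 0.54932007 -0.21139884  0.136     ]
[np.float64(-22.1977424460008), np.float64(-21.52825239759335), np.float64(-108.91238210976445), np.float64(-113.16819623608492)]
[[ 0.54296525 -0.19906579  0.06      ]
 [ 0.56412439 -0.20630627  0.06      ]] -18.890527843467574
[[ 0.51040558 -0.17517718  0.06      ]
 [ 0.58657535 -0.17413608  0.06      ]
 [ 0.58855513 -0.24940837  0.06      ]
 [ 0.51201403 -0.25177304  0.06      ]] [ 0.54938752 -0.21262367  0.06      ]
[ 0.54928176 -0.21206379 -0.37511012] [-1.5 -1.1  2.7  0.1  0.4  2.3 -1.7  1.6 -0.5 -2.4  0.7 -0.9]
t 6.0 rotvec [0.000e+00 3.000e-04 3.746e-01] shift in cur axes mm [-20.    2.9 140.3] in target axes [-17.6  10.1 140.3] F [-0.3  0.9 -0.2] w 0.055721230713653806 q [ 0.09  0.29  0.24  1.52 -0.07  1.34  0.34]
```

>>> carry_out(jaw=[0.3,0.3,0.3,0.3,0.3,0.3,0.3,0.3], linear=[[0,0,0],[0,0,0],[0,0,0],[-17.6,10.1,20],[0,0,20],[0,0,0],[0,0,0],[0,0,0]], delta_rot=[[0,0,0.123],[0,0,0.123],[0,0,0.124],[0,0,0],[0,0,0],[0,0,0],[0,0,0],[0,0,0]])

```text
t: 6.8
ee_pos: [0.5494, -0.2116, 0.3588]
eef_rot: [[0.361, 0.933, 0.001], [0.933, -0.361, -0.001], [-0.0, 0.002, -1.0]]
ft_force: [1.3, -0.1, 0.7]
gripper_width: 0.0558
finger_force: 0.0
```

```bash
python3 - <<'E'
from h import *
y=-.37;Rg=np.array([[-np.sin(y),np.cos(y),0],[np.cos(y),np.sin(y),0],[0,0,-1.]])
plan(np.array([.5493,-.212,.102+.155]),Rg)
E
```

```text
t 6.8 rotvec [0.0016 0.0001 0.0009] shift in cur axes mm [-5.000e-01 -1.000e-01  1.018e+02] in target axes [ -0.5   0.  101.8] F [ 1.3 -0.1  0.7] w 0.05575057307056059 q [ 0.08  0.33  0.3   1.56 -0.1   1.26  0.02]
```

>>> carry_out(jaw=[0.3,0.3,0.3,0.3,0.3,-1,-1,-1,-1,-1,-1,-1], linear=[[0,0,30],[0,0,30],[0,0,30],[-0.5,0,12],[0,0,0],[0,0,0],[0,0,0],[0,0,0],[0,0,0],[0,0,0],[0,0,0],[0,0,0]], delta_rot=[[0.001,0,0],[0,0,0],[0,0,0],[0,0,0],[0,0,0],[0,0,0],[0,0,0],[0,0,0],[0,0,0],[0,0,0],[0,0,0],[0,0,0]])

```text
t: 8.0
ee_pos: [0.5493, -0.2135, 0.2574]
eef_rot: [[0.363, 0.932, 0.002], [0.932, -0.363, -0.001], [-0.0, 0.002, -1.0]]
ft_force: [-0.8, -0.3, 7.0]
gripper_width: 0.0235
finger_force: 58.9
```

```bash
python3 - <<'E'
from h import *
y=-.37;Rg=np.array([[-np.sin(y),np.cos(y),0],[np.cos(y),np.sin(y),0],[0,0,-1.]])
plan(np.array([.5493,-.212,.102+.155]),Rg)
s=manip.observe();print(s['torque'],s['finger_force'],np.array(s['eef_rot']).T@s['ft_force'])
E
```

```text
t 8.0 rotvec [ 0.0021  0.0004 -0.0012] shift in cur axes mm [ 1.4 -0.5  0.4] in target axes [ 1.4 -0.5  0.4] F [-0.8 -0.3  7. ] w 0.023510756894267515 q [ 0.1   0.43  0.28  1.67 -0.13  1.06  0.05]
[0.09864602 0.16496356 0.0327292 ] 58.91002357006073 [-0.58273195 -0.61515909 -7.03708435]
```

>>> carry_out(jaw=[-1,-1,-1,-1,-1,-1,-1,-1,-1,-1], linear=[[0,0,-5],[0,0,-10],[0,0,-15],[0,0,-20],[0,0,-25],[0,0,-25],[0,0,-25],[0,0,-20],[0,0,-10],[0,0,0]], delta_rot=[[0,0,0],[0,0,0],[0,0,0],[0,0,0],[0,0,0],[0,0,0],[0,0,0],[0,0,0],[0,0,0],[0,0,0]])

```text
t: 9.0
ee_pos: [0.549, -0.2134, 0.4126]
eef_rot: [[0.363, 0.932, 0.002], [0.932, -0.363, -0.001], [-0.001, 0.002, -1.0]]
ft_force: [0.8, 0.1, -2.1]
gripper_width: 0.0236
finger_force: 58.8
```

```bash
python3 - <<'E'
from h import *
plan(T(ST,slope(0,-.042,.005+.2474+.05))[0],Rt)
print(T(ST,slope(0,-.042,.005+.2474+.05))[0])
E
```

```text
t 9.0 rotvec [-0.3363  0.1114 -0.6229] shift in cur axes mm [ 251.7 -227.2   82.9] in target axes [337.  -61.8  66.4] F [ 0.8  0.1 -2.1] w 0.023567820409978048 q [ 0.08  0.3   0.3   1.47 -0.09  1.37  0.02]
[0.428776   0.10340644 0.32906631]
```

>>> carry_out(jaw=[-1,-1,-1,-1,-1,-1,-1,-1,-1,-1,-1,-1], linear=[[42,-37.9,0],[42,-37.9,0],[42,-37.9,0],[42,-37.9,0],[42,-37.9,0],[42,-37.9,0],[0,0,0],[0,0,0],[0,0,0],[0,0,0],[0,0,0],[0,0,0]], delta_rot=[[0,0,0],[0,0,0],[0,0,0],[0,0,0],[0,0,0],[0,0,0],[-0.056,0.0186,-0.1038],[-0.056,0.0186,-0.1038],[-0.056,0.0186,-0.1038],[-0.056,0.0186,-0.1038],[-0.056,0.0186,-0.1038],[-0.056,0.0186,-0.1038]])

```text
t: 10.2
ee_pos: [0.4419, 0.0673, 0.4092]
eef_rot: [[-0.26, 0.908, 0.328], [0.966, 0.244, 0.089], [0.001, 0.34, -0.94]]
ft_force: [-0.3, -0.2, -1.5]
gripper_width: 0.0233
finger_force: 59.3
```

>>> carry_out(jaw=[-1,-1,-1], linear=[[0,0,0],[0,0,0],[0,0,0]], delta_rot=[[0,0,0],[0,0,0],[0,0,0]])

```text
t: 10.5
ee_pos: [0.4423, 0.0673, 0.41]
eef_rot: [[-0.253, 0.911, 0.326], [0.967, 0.238, 0.088], [0.003, 0.338, -0.941]]
ft_force: [0.1, -0.1, -0.9]
gripper_width: 0.0233
finger_force: 59.3
```

```bash
python3 - <<'E'
from h import *
import pickle
plan(T(ST,slope(0,-.042,.005+.2474+.05))[0],Rt)
s=manip.observe();pickle.dump((s,cal("wrist"),cal("side")),open("w3.pkl","wb"))
a=manip.snapshot("wrist")[:,:,::-1];b=manip.snapshot("side")[:,:,::-1];cv2.imwrite("pics/w3.png",a);cv2.imwrite("pics/s3.png",b)
u=proj(T(ST,slope(0,-.042,.005)),cal("wrist"))[0];v=proj(T(ST,slope(0,-.042,.005)),cal("side"))[0]
print("spot px",u,v)
o=np.zeros((600,800,3),np.uint8)
x,y=np.clip(int(u[0]-100),0,360),np.clip(int(u[1]-150),0,120);print(x,y)
o[:,:400]=cv2.resize(a[y:y+300,x:x+200],None,fx=2,fy=2,interpolation=cv2.INTER_CUBIC)
x,y=int(v[0]-50),int(v[1]-110);print(x,y)
o[:,400:]=cv2.resize(b[y:y+150,x:x+100],None,fx=4,fy=4,interpolation=cv2.INTER_CUBIC)
cv2.imwrite("pics/c3.png",o)
E
```

```text
t 10.5 rotvec [-0.0054 -0.0017 -0.0029] shift in cur axes mm [ 38.1 -31.1  75. ] in target axes [ 38.3 -31.4  74.7] F [ 0.1 -0.1 -0.9] w 0.02332195754779423 q [-0.31 -0.14  0.09  1.97 -0.    0.97  0.03]
spot px [251.87809629 152.11457566] [267.86602312 272.24264958]
151 2
217 162
```

View pics/c3.png

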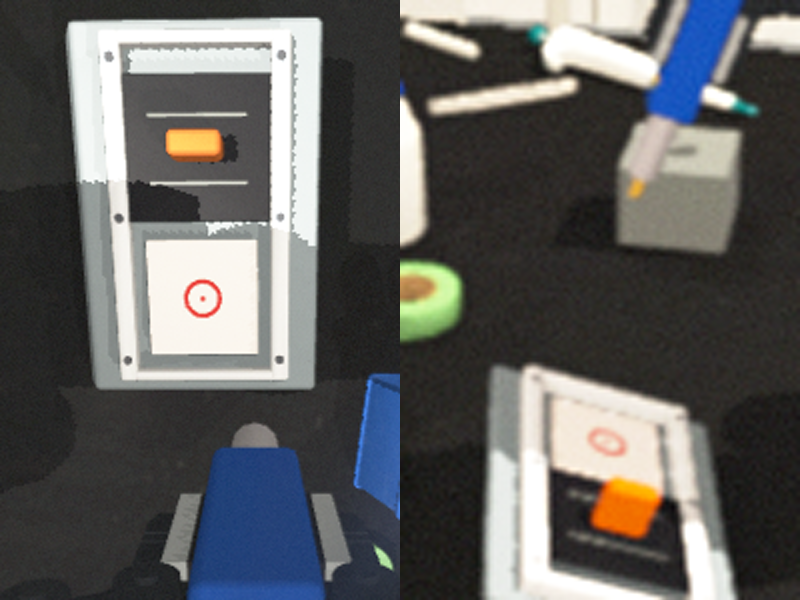

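The wrist picture shows the shutter open with the ring centre at px (252.5,151), against a predicted (251.9,152.1). In the side view the ring is within about 1 px of prediction, and the probe is held straight.

>>> carry_out(jaw=[-1,-1,-1,-1,-1,-1,-1], linear=[[13,-10,0],[13,-11,0],[12,-10,24],[0,0,25],[0,0,25],[0,0,0],[0,0,0]], delta_rot=[[-0.0054,-0.0017,-0.0029],[0,0,0],[0,0,0],[0,0,0],[0,0,0],[0,0,0],[0,0,0]])

```text
t: 11.3
ee_pos: [0.4291, 0.1031, 0.3304]
eef_rot: [[-0.257, 0.908, 0.332], [0.966, 0.242, 0.088], [-0.0, 0.343, -0.939]]
ft_force: [0.9, -0.2, -1.4]
gripper_width: 0.0237
finger_force: 59.2
```

```bash
python3 - <<'E'
from h import *
for k in range(4):
    plan(T(ST,slope(0,-.042,.005+.2474))[0],Rt); manip.snapshot("scene")
E
```

```text
t 11.3 rotvec [ 0.0005 -0.0002  0.0018] shift in cur axes mm [ 0.4 -0.7 51.1] in target axes [ 0.4 -0.7 51.1] F [ 0.9 -0.2 -1.4] w 0.0237263742736288 q [-0.34 -0.09  0.02  2.11  0.03  0.77 -0.08]
t 11.35 rotvec [ 0.0024 -0.0002  0.0017] shift in cur axes mm [ 0.5 -1.3 51.8] in target axes [ 0.5 -1.2 51.8] F [ 0.2  0.3 -1.5] w 0.023354320792105893 q [-0.34 -0.09  0.02  2.11  0.03  0.77 -0.08]
t 11.4 rotvec [ 0.0036 -0.0003  0.0018] shift in cur axes mm [ 0.5 -1.6 52.2] in target axes [ 0.5 -1.4 52.2] F [ 0.1  0.  -0.6] w 0.023204327722176166 q [-0.34 -0.09  0.02  2.11  0.03  0.77 -0.08]
t 11.45 rotvec [ 0.0041 -0.0004  0.0019] shift in cur axes mm [ 0.4 -1.6 52.3] in target axes [ 0.4 -1.4 52.3] F [-0.4  0.  -0.9] w 0.023571851151901416 q [-0.34 -0.09  0.02  2.11  0.03  0.77 -0.08]
```

>>> carry_out(jaw=[-1,-1,-1,-1,-1], linear=[[0,-1,15],[0,0,15],[0,0,10],[0,0,0],[0,0,0]], delta_rot=[[0.003,0,0.0015],[0,0,0],[0,0,0],[0,0,0],[0,0,0]])

```text
t: 12.0
ee_pos: [0.4416, 0.1063, 0.2929]
eef_rot: [[-0.256, 0.908, 0.331], [0.967, 0.241, 0.088], [0.0, 0.342, -0.94]]
ft_force: [0.0, 0.3, -1.0]
gripper_width: 0.0237
finger_force: 59.3
```

```bash
python3 - <<'E'
from h import *
s=manip.observe()
a=manip.snapshot("wrist")[:,:,::-1];b=manip.snapshot("side")[:,:,::-1];e=manip.snapshot("scene")[:,:,::-1]
plan(T(ST,slope(0,-.042,.005+.2474))[0],Rt);s=manip.observe()
tip=np.array(s['ee_pos'])+np.array(s['eef_rot'])[:,2]*.2474
sp=T(ST,slope(0,-.042,.005))[0]
for n in("wrist","side","scene"):print(n,"spot",proj(sp,cal(n))[0].round(1),"tip",proj(tip,cal(n))[0].round(1))
v=proj(sp,cal("side"))[0];u=proj(sp,cal("wrist"))[0];w=proj(sp,cal("scene"))[0]
o=np.zeros((600,800,3),np.uint8)
z=lambda I,x,y,w,h,k:cv2.resize(I[y:y+h,x:x+w],None,fx=k,fy=k,interpolation=cv2.INTER_CUBIC)
X=[(int(v[0])-25,int(v[1])-50),(int(u[0])-50,int(u[1])-50),(int(w[0])-33,int(w[1])-25)];print(X)
o[:,:400]=z(b,*X[0],50,75,8)
o[:300,400:]=z(a,*X[1],100,75,4)
o[300:,400:]=z(e,*X[2],66,50,6)[:300,:400] if 0 else cv2.resize(z(e,*X[2],66,50,6),(400,300))
cv2.imwrite("pics/c4.png",o)
E
```

```text
t 12.15 rotvec [ 0.0004 -0.0004  0.0007] shift in cur axes mm [ 0.4 -0.1 11.8] in target axes [ 0.4 -0.1 11.8] F [-0.2  0.9 -2. ] w 0.023041084757259328 q [-0.34 -0.01  0.02  2.13  0.03  0.68 -0.08]
wrist spot [279.  214.3] tip [279.2 219.4]
side spot [267.9 272.2] tip [269.7 267.8]
scene spot [225.4 170.5] tip [224.5 168.3]
[(242, 222), (228, 164), (192, 145)]
```

View pics/c4.png

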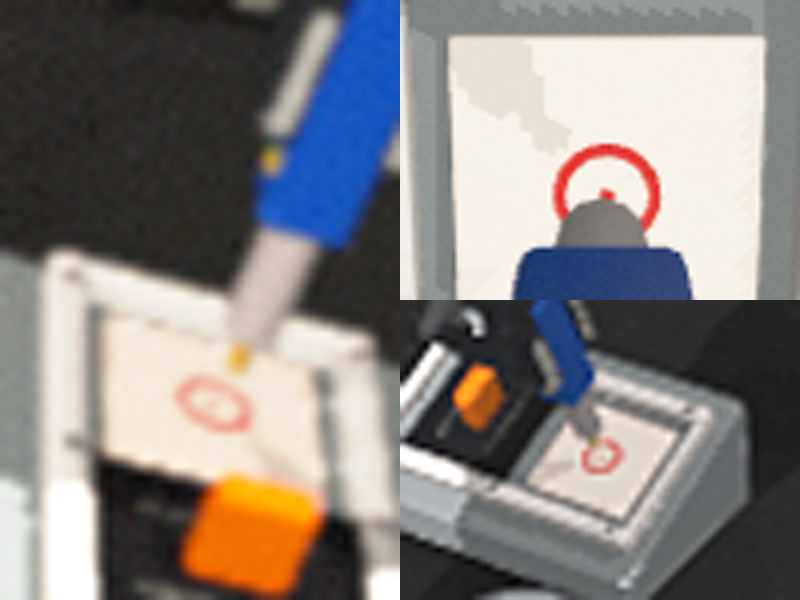

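```bash
cat >> h.py <<'E'
def meas(n=5):
    L=[]
    for k in range(n):
        manip.snapshot("scene");s=manip.observe();R=np.array(s['eef_rot']);sh=Rt.T@(T(ST,slope(0,-.042,.005+.2474))[0]-s['ee_pos'])*1e3
        L.append(np.r_[R.T@s['ft_force'],sh,Ro.from_matrix(R.T@Rt).as_rotvec()*1e3])
    L=np.array(L);print("t",s['t'],"Ftool",L[:,:3].mean(0).round(2),"sd",L[:,2].std().round(2),"shift",L[:,3:6].mean(0).round(2),"rot mrad",L[:,6:].mean(0).round(1),"w",s['gripper_width'])
E
python3 -c "
from h import *
meas(8)"
```

```text
t 12.55 Ftool [-0.31 -0.39  1.48] sd 0.48 shift [ 0.42  0.17 11.44] rot mrad [-0.3 -0.4  0.8] w 0.02307749370453742
```

>>> carry_out(jaw=[-1,-1,-1,-1,-1], linear=[[0,1.3,4],[0,0,4],[0,0,0],[0,0,0],[0,0,0]], delta_rot=[[0,0,0],[0,0,0],[0,0,0],[0,0,0],[0,0,0]])

```text
t: 13.05
ee_pos: [0.4453, 0.1074, 0.2853]
eef_rot: [[-0.256, 0.908, 0.331], [0.967, 0.241, 0.088], [0.0, 0.342, -0.94]]
ft_force: [-0.1, -0.2, -1.0]
gripper_width: 0.0236
finger_force: 59.3
```

```bash
python3 -c "
from h import *
meas(8)"
```

```text
t 13.45 Ftool [ 0.02 -0.52  1.1 ] sd 0.32 shift [ 0.42 -1.    3.19] rot mrad [-0.8 -0.3  0.8] w 0.023434120936510937
```

>>> carry_out(jaw=[-1,-1,-1], linear=[[0,0,2],[0,0,0],[0,0,0]], delta_rot=[[0,0,0],[0,0,0],[0,0,0]])

```text
t: 13.75
ee_pos: [0.4459, 0.1075, 0.2834]
eef_rot: [[-0.256, 0.908, 0.33], [0.967, 0.241, 0.088], [-0.0, 0.342, -0.94]]
ft_force: [0.6, -0.5, -1.1]
gripper_width: 0.0236
finger_force: 59.3
```

```bash
python3 -c "
from h import *
meas(8)"
```

```text
t 14.15 Ftool [ 0.13 -0.55  1.32] sd 0.48 shift [ 0.41 -0.97  1.13] rot mrad [-0.9 -0.3  0.8] w 0.02350609445222133
```

>>> carry_out(jaw=[-1,-1,-1], linear=[[0,0,2],[0,0,0],[0,0,0]], delta_rot=[[0,0,0],[0,0,0],[0,0,0]])

```text
t: 14.45
ee_pos: [0.4467, 0.1077, 0.2817]
eef_rot: [[-0.256, 0.908, 0.331], [0.967, 0.241, 0.088], [0.0, 0.342, -0.94]]
ft_force: [0.1, -0.5, 0.3]
gripper_width: 0.0234
finger_force: 59.6
```

```bash
python3 -c "
from h import *
meas(8)"
```

```text
t 14.85 Ftool [-0.07 -0.01 -0.02] sd 0.66 shift [ 0.42 -1.07 -0.79] rot mrad [-0.6 -0.3  0.8] w 0.023370719573666533
```

>>> carry_out(jaw=[-1,-1,-1], linear=[[0,0,2],[0,0,0],[0,0,0]], delta_rot=[[0,0,0],[0,0,0],[0,0,0]])

```text
t: 15.15
ee_pos: [0.4473, 0.1079, 0.2797]
eef_rot: [[-0.256, 0.908, 0.331], [0.967, 0.241, 0.088], [0.0, 0.342, -0.94]]
ft_force: [0.5, 0.4, 1.0]
gripper_width: 0.0232
finger_force: 59.7
```

```bash
python3 -c "
from h import *
meas(12)"
```

```text
t 15.75 Ftool [ 0.2   0.56 -0.82] sd 0.33 shift [ 0.41 -1.02 -2.83] rot mrad [-0.7 -0.3  0.8] w 0.023172162567221707
```

>>> carry_out(jaw=[-1,-1,-1,-1], linear=[[0,0,1],[0,0,1],[0,0,0],[0,0,0]], delta_rot=[[0,0,0],[0,0,0],[0,0,0],[0,0,0]])

```text
t: 16.15
ee_pos: [0.448, 0.108, 0.2779]
eef_rot: [[-0.256, 0.908, 0.331], [0.967, 0.241, 0.088], [0.0, 0.342, -0.94]]
ft_force: [-0.7, -0.7, 1.6]
gripper_width: 0.0236
finger_force: 59.8
```

```bash
python3 - <<'E'
from h import *
meas(15)
a=manip.snapshot("wrist")[:,:,::-1];b=manip.snapshot("side")[:,:,::-1];e=manip.snapshot("scene")[:,:,::-1]
z=lambda I,x,y,w,h,k:cv2.resize(I[y:y+h,x:x+w],None,fx=k,fy=k,interpolation=cv2.INTER_CUBIC)
u=proj(T(ST,slope(0,-.042,.005)),cal("wrist"))[0].astype(int);print(u)
o=np.zeros((600,800,3),np.uint8)
o[:,:400]=z(b,242,222,50,75,8)
o[:300,400:]=z(a,u[0]-50,u[1]-50,100,75,4)
o[300:,400:]=cv2.resize(z(e,205,150,40,30,10),(400,300))
cv2.imwrite("pics/c5.png",o)
E
```

```text
t 16.9 Ftool [ 0.03  0.4  -1.73] sd 0.55 shift [ 0.41 -0.99 -4.85] rot mrad [-0.8 -0.3  0.8] w 0.023167744607572132
[278 220]
```

View pics/c5.png

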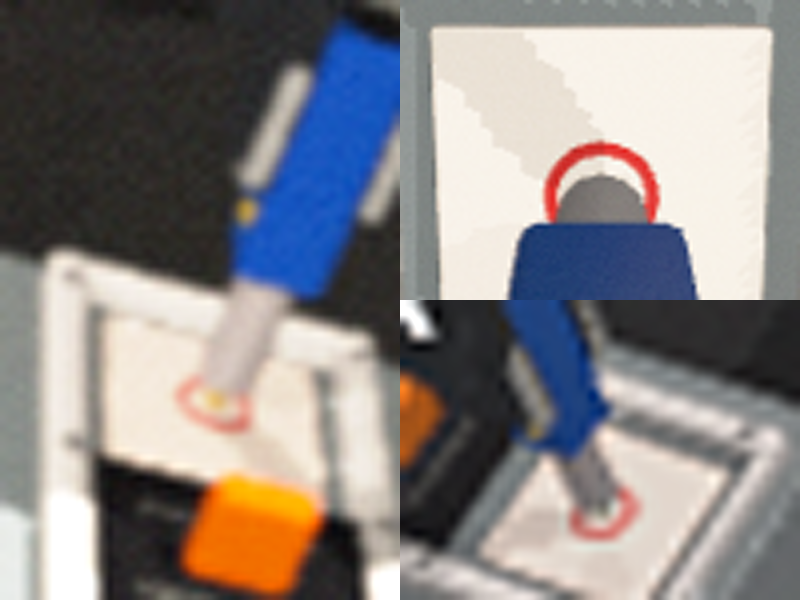

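All three views show the brass tip at the ring's centre (side view: tip at (215,403), ring centre at (214,405)). The tip has gone in about 5 mm and the pose is square to within 1 mrad, so I'm handing in.

```bash
python3 -c "
from workcell import manip
print(manip.hand_in())"
```

```text
the job is handed in; nothing more can be done
None
```

I handed the job in at about 17 s: the shutter is open to its stop, and the probe is held square (within 1 mrad) at the centre of the red ring with its tip pressed in 5–6 mm of the 10 mm; the beaker, timer and tape roll were not touched.

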